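# Gauge the depth of a flow-cell channel and sort the plate

## Task

Slide the aluminium plate under the bench depth gauge so that the channel between the orange stripes is under the probe, let go of the plate, and press the gauge's black knob down gently until its foot sits flat on the plate; keep it there a moment, then let it rise. The dial's needle stays where the depth put it: lay the plate wholly on the green mat if the needle points into green, or on the red mat if it points into red (right on the border either will do). Leave the other things on the bench where they are.

Things in the scene. Friction and masses are not known exactly. Their poses are not given: they have to be found in the camera images.
- channel (a point): Mouth of the channel to measure, mid-width at the plate's top face (24 mm above its underside). It is the one of three channels nearest the plate's end (25 mm from it), with an orange stripe along each side; 12 mm wide, cut across the full width, 3 to 13 mm deep (not known beforehand). x: along the plate to the marked end, y: along the channel, z: up. The unmarked ones lie at x = -28 and -54 mm.
- plate_mid (a point): Centre, half-way up (12 mm), of the work: a loose bright aluminium flow-cell plate, 160 x 46 x 24 mm, 0.35 to 0.55 kg, flat on the bench, on which it can slide. x along its length: the marked channel lies at x = +55 mm; the plain end, good for gripping across the 46 mm width, reaches to x = -80 mm.
- gauge: Stand of the depth gauge, bolted down. Origin on the bench under the probe; z up. Its grey column (36 mm square, 100 mm high) and base (100 x 90 x 15 mm) stand at y = -90 mm, base edge at y = -45 mm; an arm 76 to 102 mm above the bench carries the head. The space under the head is open towards +y, -x and +x.
- probe_tip (a point): Tip of the gauge's brass probe, 5 mm diameter, round-ended. It sticks out 17 mm below the foot, is 31 mm above the bench while the head is up, goes down with the head, and springs up into the foot when something pushes it (80 N/m, under 4 N in all). Axes as the gauge's.
- foot (a point): The gauge's foot: a flat steel disc, 36 mm diameter and 8 mm thick, around the probe. Origin at the centre of its flat underside, 48 mm above the bench while up; it goes down with the head and must come to sit on the plate's top face.
- knob_top (a point): Centre of the flat top of the black press knob (34 mm across, 18 mm high), straight above the probe, 196 mm above the bench while up. Pressed straight down it carries the head (foot, probe, dial) down: 2 N at first, about 9 N after 24 mm, when the foot meets the plate. Then a stiff spring under the knob gives up to 6 mm more: 12 N at its start, 19 N at its end. Let go, the head rises by itself.
- head (a joint): Travel of the gauge head: 0 up, grows downwards (m), end stop at 0.028.
- needle (a joint): Hold needle of the dial (rad): the probe carries it clockwise as it is pushed up into the foot, and it stays at the furthest point reached, also after the head has risen. 0 (far left) before a measurement; 150 x (0.017 m - channel depth) once the foot is seated. 1.35 is straight up (8 mm deep): less is in the green left half (deep enough), more in the red right half (too shallow).
- dial (a point): Centre of the dial face (68 mm across) on the head, 36 mm to the gauge's +x of the probe, 150 mm above the bench while up; it looks to the gauge's +x and upward. Black needle on white; scale green left, red right. Pressing the probe on a solid face or a wrong channel spoils the reading: the needle cannot be set back.
- mat_green: Green mat, 240 x 110 mm, under 1 mm thick, stuck to the bench; place for plates with a good channel. Origin at its centre; x along its length.
- mat_red: Red mat, same size: place for plates with a channel that is too shallow. Origin at its centre; x along its length.
- tip_box: Bystander: teal box with pale lid, 122 x 82 x 65 mm. Origin at the centre of its underside.
- tape_roll: Bystander: roll of tan tape lying flat, 96 mm across, 20 mm high. Origin at the centre of its underside.
- calculator: Bystander: black calculator, 140 x 75 x 15 mm. Origin at the centre of its underside.
- tube_rack: Bystander: orange rack of capped tubes, 80 x 160 x 74 mm. Origin at the centre of its underside.
Not all that is in view belongs to the job. Of the things shaped like the part that bears channel, the aluminium one is meant.

How it is judged:
On the way, in this order (a step that is already met when the one before it is completed fails the run):
1. the marked channel is under the probe (within 4.5 mm across the channel, 15 mm along it), head up, the plate let go (x of probe_tip in the frame of channel between -0.0045 and 0.0045 m and y of probe_tip in the frame of channel between -0.015 and 0.015 m and value of joint head below 0.004 m and contact force between the fingers and plate below 0.1 N), for 0.2 s.
2. the gauge's foot sits on the plate (pressing with over 1 N, within 1.5 mm of its top) with the probe at least 2 mm down in the marked channel, held 0.3 s (x of probe_tip in the frame of channel between -0.0045 and 0.0045 m and y of probe_tip in the frame of channel between -0.015 and 0.015 m and z of probe_tip in the frame of channel below -0.002 m and contact force between head_c0 and plate above 1 N and z of foot in the frame of channel below 0.0015 m), for 0.3 s.
At the end, for the whole second after the job is handed in: The gauge head is up again (within 4 mm) and the plate lies flat, right side up, on the bench, its centre within 45 mm lengthwise and 37 mm crosswise of the centre of the right mat: green if the needle reads under 1.35 rad, red if over; within 0.15 rad of 1.35 either mat counts (value of joint head below 0.004 m and angle between plate_mid's own z axis and vertical below 0.06 rad and height (world z) of plate_mid below 0.016 m and (((x of plate_mid in the frame of mat_green between -0.045 and 0.045 m and y of plate_mid in the frame of mat_green between -0.037 and 0.037 m) and value of joint needle below 1.5 rad) or ((x of plate_mid in the frame of mat_red between -0.045 and 0.045 m and y of plate_mid in the frame of mat_red between -0.037 and 0.037 m) and value of joint needle above 1.2 rad))); the robot touches nothing.
It fails at once if the tip box is moved more than 30 mm (distance of tip_box from where it was at the start of the episode above 0.03 m).
It fails at once if the tape roll is moved more than 30 mm (distance of tape_roll from where it was at the start of the episode above 0.03 m).
It fails at once if the calculator is moved more than 30 mm (distance of calculator from where it was at the start of the episode above 0.03 m).
It fails at once if the tube rack is moved more than 30 mm (distance of tube_rack from where it was at the start of the episode above 0.03 m).
It fails at once if the foot is forced on the plate with more than 45 N (contact force between head_c0 and plate above 45 N).
It also fails if it takes over 72 s, if anything falls off the work surface, if the arm or the gripper's body presses on something with over 40 N, if the wrist force passes 120 N, or if a joint passes its speed limit or range.

## Robot

A 6-joint arm with a two-finger parallel gripper is mounted at the origin on the work surface. World frame = base frame: x ahead of the robot, y to its left, z up, the work surface at z = 0. Lengths are in m, angles in rad, forces in N, time in s.
With the tool pointing down it reaches from about 0.35 to 0.775 m from the base axis. Payload 5.5 kg.
Tool frame: the origin (TCP) lies at the very end of the fingers, on their centre line; the grasp point (between the pads) lies 19 mm behind it; x points along the fingers, y is the direction in which the jaws open and shut, and the axes are right-handed (so a half turn about x gives the same grasp; the last joint's range is limited). The gripper opens to 85 mm and grips with 20 to 120 N. Pads are 22 mm wide; open, the fingers measure 114 mm over their backs; the gripper's body (76 mm by 85 mm) begins 54 mm behind the grasp point. The pads swing forward as they close: fully open they stand 13 mm farther back than shut.
Start: joints at [1.188, 0.313, 0.046, 1.304, 0, 1.431], TCP at [0.138, 0.558, 0.231] pointing down, gripper open.
Joint ranges: [-2.76, 2.76], [-0.86, 1.69], [-1.03, 1.26], [-2.2, 2.34], [-1.47, 1.5], [-3.14, 3.14]. Speed limits (rad/s): [2.57, 2.57, 3.14, 3.14, 3.14, 3.14].

## Interface

Orientations are given as a unit quaternion [w, x, y, z].
In Python, from workcell import env gives the robot as it stands.
- The arm moves only by the tool drive_tool, never from a script. Its argument "plan" is a list that holds one entry, the list of rows, each a list of 7 numbers: the shift along the tool's x, y, z in cm, then the turn, a rotation vector about the tool's x, y, z in degrees, then the opening, from 0 (shut) to 1 (fully open). In form: [[[tx, ty, tz, wx, wy, wz, fingers], ...]]. A call has exactly 5 rows; each row shifts and turns the commanded pose from where the row before left it, along the tool's axes as they then stand; what a row does not reach is not made up. A row lasts 1/12 s, in which the tool goes at most 41.7 mm and 7.16 degrees, less where a joint would pass 70% of its speed; a pose out of reach is approached as far as the arm can. A call with a gripper value outside its range is refused whole. The fingers move at their own pace and stop on an object; "squeeze" is the grip in N (left out, the last holds). Time passes only in rows, so rows that do not move let the fingers close, or fill a call up. It gives the time, the measured TCP pose, the force and the opening at its end, in the units of the state.
- env.get_state(): the state, without advancing time (a new reading comes with each control period).
- env.read_camera(name): name is "side" or "top"; returns the picture (420x560x3 uint8, red, green, blue); there is no depth.
- env.camera_model(name): a dict with "camera_matrix" (3x3 intrinsics, pixels), "camera_from_world" (4x4, takes a point from world to camera coordinates). Camera axes: x right, y down, z forward; pixel columns grow to the right and rows downward; lengths in m; the calibration is good to about 2 mm. A picture is of the moment at which its call begins. camera_model takes no time and is no camera call.
- env.hand_in(): hands the job in, once; it reports no verdict.
The state is a dict: "clock": time; "joint_pos": joint angles; "qvel": joint speeds; "tau": joint torques, N m; "tcp_pos": TCP position; "orientation": TCP orientation; "wrist_force": force on the tool from outside, world axes, zero at the start; "ft_torque": the same for the moment, N m; "finger_gap": finger opening in m.
Only numpy, scipy, OpenCV 4.12 (cv2) and the standard library are available. Lean on these libraries where they do the work, as an engineer would, in place of code of your own. Each camera call takes 0.05 s, during which the arm holds its last target.

## Working session

There is one attempt and no reset: what is moved stays moved. The work goes in short steps, Python scripts to look and compute and a tool call to move; the robot and the scene stay as the last step left them, time stands still between calls to the robot, and variables do not carry over. Pictures are saved under pics/ and viewed, and the job is handed in when it is done.

Besides the shell and the picture viewer there is one more tool, called after "Call:" as name([rows], argument=value, ...), one row to a line, values as JSON. drive_tool: Moves the arm, as the interface text tells. Its arguments: {"type":"object","properties":{"plan":{"type":"array","items":{"type":"array","items":{"type":"array","items":{"type":"number"}}}},"squeeze":{"type":"number"}},"required":["plan"]}

```bash
ls; mkdir -p pics; python3 - <<'E'
from workcell import env
import cv2
print(env.get_state())
for n in("side","top"):
    im=env.read_camera(n); cv2.imwrite(f"pics/{n}0.png",im[:,:,::-1])
    m=env.camera_model(n); print(m)
E
```

```text
pics
{'clock': 0.0, 'joint_pos': array([ 1.18844579e+00,  3.13985190e-01,  4.49935704e-02,  1.30363340e+00,
       -4.33168053e-07,  1.43118890e+00]), 'qvel': array([ 0.00120199, -0.00062852, -0.00033689, -0.00126738,  0.000801  ,
       -0.00106102]), 'tau': array([ 4.44902826e-04, -4.80622709e+01,  2.98536408e+01,  1.91394106e-02,
       -9.48730826e-05, -5.00387486e-06]), 'tcp_pos': array([0.13802887, 0.55765323, 0.23042352]), 'orientation': array([ 0.70173799,  0.08498737,  0.70207134, -0.08623674]), 'wrist_force': array([-0.62357587,  0.08647958,  0.07812567]), 'ft_torque': array([-0.05298373, -0.02336626, -0.02326822]), 'finger_gap': 0.0853595259186246}
{'camera_matrix': array([[542.36668573,   0.        , 279.04633237],
       [  0.        , 542.36668573, 204.70756685],
       [  0.        ,   0.        ,   1.        ]]), 'camera_from_world': array([[-0.96697754, -0.25393991,  0.02165532,  0.50671602],
       [-0.16925653,  0.57633293, -0.7994952 ,  0.17116544],
       [ 0.19054307, -0.77675921, -0.60028199,  1.718951  ],
       [ 0.        ,  0.        ,  0.        ,  1.        ]])}
{'camera_matrix': array([[383.15691428,   0.        , 281.69765939],
       [  0.        , 383.15691428, 206.63609275],
       [  0.        ,   0.        ,   1.        ]]), 'camera_from_world': array([[-0.0191539 , -0.99965964, -0.01771254,  0.04728794],
       [-0.9980956 ,  0.02015692, -0.05829979,  0.54621405],
       [ 0.05863697,  0.01656214, -0.99814197,  1.30272046],
       [ 0.        ,  0.        ,  0.        ,  1.        ]])}
```

View pics/side0.png

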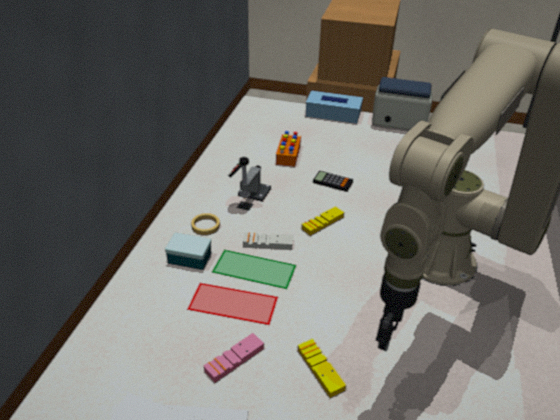

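View pics/top0.png

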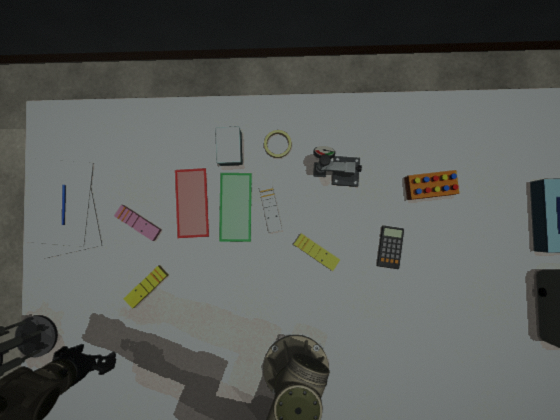

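The side view shows the aluminium plate at about (268,241) between the green mat and the gauge (about (250,190)). In the top view it is at (271,210), with the orange stripes towards +x. I'll enlarge this.

```bash
python3 - <<'E'
import cv2
im=cv2.imread("pics/top0.png"); c=im[110:270,160:370]; cv2.imwrite("pics/topc.png",cv2.resize(c,None,fx=3.75,fy=3.75,interpolation=cv2.INTER_CUBIC))
im=cv2.imread("pics/side0.png"); c=im[140:290,160:360]; cv2.imwrite("pics/sidec.png",cv2.resize(c,None,fx=4,fy=4,interpolation=cv2.INTER_CUBIC))
E
```

```text
(no output)
```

View pics/topc.png

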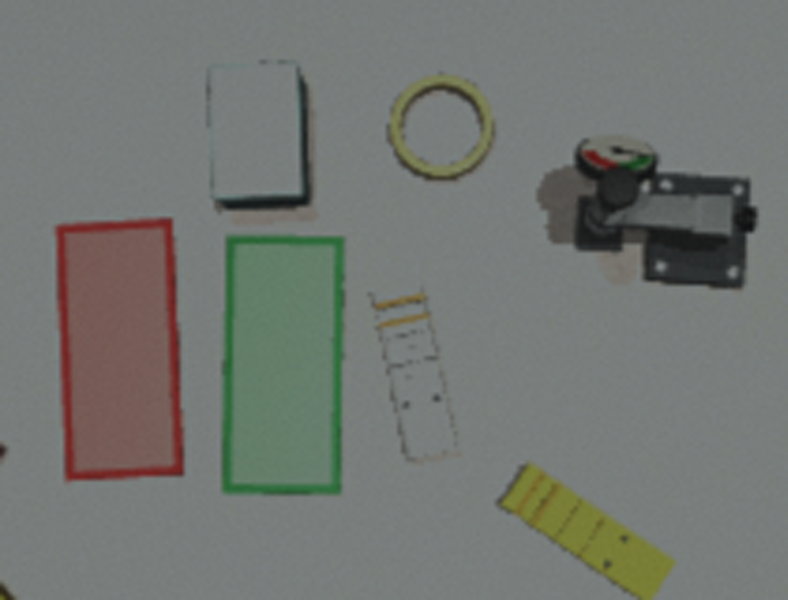

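View pics/sidec.png

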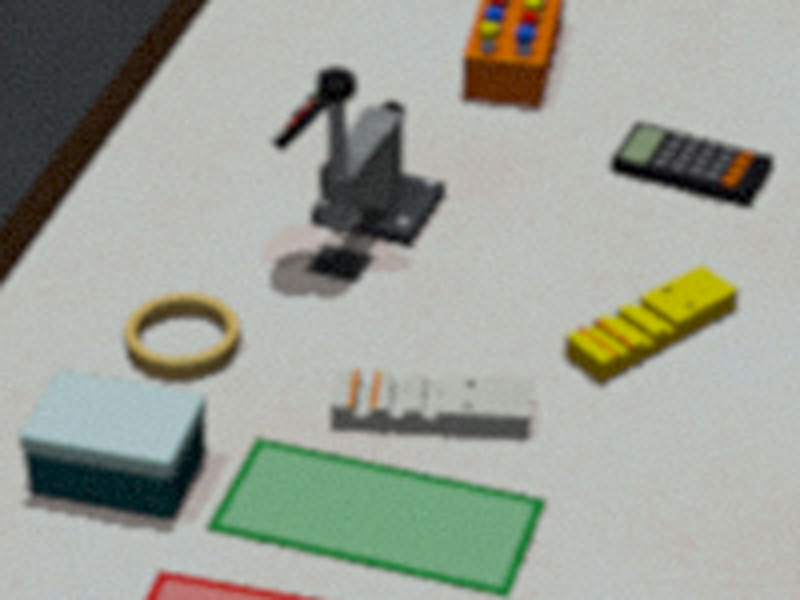

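```bash
cat > h.py <<'E'
from workcell import env
import numpy as np, cv2
def pix(n,u,v,z):
    m=env.camera_model(n);K=m["camera_matrix"];T=m["camera_from_world"]
    R=T[:3,:3];c=-R.T@T[:3,3];d=R.T@np.linalg.solve(K,[u,v,1]);return c+d*(z-c[2])/d[2]
def proj(n,p):
    m=env.camera_model(n);K=m["camera_matrix"];T=m["camera_from_world"]
    q=K@(T[:3,:3]@np.array(p)+T[:3,3]);return q[:2]/q[2]
def tc(x,y): return (x+.5)/3.75-.5+160,(y+.5)/3.75-.5+110
def sc(x,y): return (x+.5)/4-.5+160,(y+.5)/4-.5+140
E
python3 - <<'E'
from h import *
np.set_printoptions(precision=4,suppress=True)
P=lambda x,y,z:pix("top",*tc(x,y),z)[:2]
S=lambda x,y,z:pix("side",*sc(x,y),z)[:2]
print("knob",P(619,185,.196),S(337,80,.196))
for a in[(663,175),(750,180),(743,287),(645,280)]:print("base",P(*a,.015))
print("red",[P(*a,0) for a in[(57,227),(172,219),(183,473),(67,479)]])
print("green",[P(*a,0) for a in[(227,237),(344,237),(341,493),(223,491)]])
print("plate",[P(*a,.024) for a in[(371,293),(423,284),(460,455),(408,462)]])
print("stripes",[P(*a,.024) for a in[(401,301),(404,321)]])
print("plate side",[S(*a,.024) for a in[(333,407),(530,412)]])
print("platebot side",[S(*a,.0) for a in[(331,429),(528,438)]])
print("stripes side",[S(*a,.024) for a in[(354,390),(377,390)]])
print("foot?",P(600,222,0),S(340,262,0))
E
```

```text
knob [ 0.6766 -0.0977] [ 0.6718 -0.087 ]
base [ 0.7179 -0.1564]
base [ 0.7115 -0.2363]
base [ 0.6124 -0.2268]
base [ 0.6208 -0.1372]
red [array([0.6843, 0.4107]), array([0.6894, 0.3023]), array([0.4516, 0.2938]), array([0.448 , 0.4021])]
green [array([0.6713, 0.2507]), array([0.6689, 0.1409]), array([0.4303, 0.1472]), array([0.4342, 0.2567])]
plate [array([0.6131, 0.1146]), array([0.6204, 0.0668]), array([0.4635, 0.0359]), array([0.458 , 0.0834])]
stripes [array([0.6052, 0.0873]), array([0.5868, 0.0848])]
plate side [array([0.6125, 0.119 ]), array([0.4601, 0.0812])]
platebot side [array([0.6148, 0.1188]), array([0.4599, 0.0854])]
stripes side [array([0.6027, 0.0944]), array([0.585 , 0.0892])]
foot? [ 0.6778 -0.0985] [ 0.6754 -0.0961]
```

```bash
cat >> h.py <<'E'
from scipy.spatial.transform import Rotation as Rn
def Rcur():
    s=env.get_state();w,x,y,z=s["orientation"];return s["tcp_pos"],Rn.from_quat([x,y,z,w]),s
def plan(p,yaw,tilt=True):
    """target p, tool straight down with tool-y at given world yaw (deg)"""
    c,R,s=Rcur();a=np.radians(yaw);y=np.array([np.cos(a),np.sin(a),0]);x=np.array([0,0,-1.]);z=np.cross(x,y)
    Rt=Rn.from_matrix(np.c_[x,y,z])
    print("t",round(s["clock"],2),"tcp",c.round(4),"tooly yaw",np.degrees(np.arctan2(R.as_matrix()[1,1],R.as_matrix()[0,1])).round(2),"gap",s["finger_gap"].round(4),"F",s["wrist_force"].round(1),"q6",s["joint_pos"][5].round(2))
    print("rotvec deg (tool)",np.degrees((R.inv()*Rt).as_rotvec()).round(2))
    print("shift cm before rot",(R.inv().apply(np.array(p)-c)*100).round(2)," after rot",(Rt.inv().apply(np.array(p)-c)*100).round(2))
E
python3 - <<'E'
from h import *
for y in(101.5,-78.5): plan([.480,.0636,.12],y)
print(Rcur()[1].as_matrix().round(3))
E
```

```text
Traceback (most recent call last):
  File "h.py", line 18, in plan
    print("t",round(s["clock"],2),"tcp",c.round(4),"tooly yaw",np.degrees(np.arctan2(R.as_matrix()[1,1],R.as_matrix()[0,1])).round(2),"gap",s["finger_gap"].round(4),"F",s["wrist_force"].round(1),"q6",s["joint_pos"][5].round(2))
                                                                                                                                            ^^^^^^^^^^^^^^^^^^^^^
AttributeError: 'float' object has no attribute 'round'
```

```bash
sed -i 's/s\["finger_gap"\].round(4)/round(s["finger_gap"],4)/' h.py
python3 - <<'E'
from h import *
for y in(101.5,-78.5): plan([.480,.0636,.12],y)
print(Rcur()[1].as_matrix().round(3))
E
```

```text
t 0.1 tcp [0.1381 0.5577 0.2305] tooly yaw 76.09 gap 0.0858 F [-0.9  0.1 -0.1] q6 1.43
rotvec deg (tool) [-25.41  -0.03   0.09]
shift cm before rot [ 11.1  -39.72  45.07]  after rot [ 11.05 -55.24  23.65]
t 0.1 tcp [0.1381 0.5577 0.2305] tooly yaw 76.09 gap 0.0858 F [-0.9  0.1 -0.1] q6 1.43
rotvec deg (tool) [1.5459e+02 1.2000e-01 4.0000e-02]
shift cm before rot [ 11.1  -39.72  45.07]  after rot [ 11.05  55.24 -23.65]
[[-0.001  0.24   0.971]
 [-0.002  0.971 -0.24 ]
 [-1.    -0.002 -0.   ]]
```

Call:
drive_tool([
  [[0,0,0,-5.08,0,0,1],[0,0,0,-5.08,0,0,1],[0,0,0,-5.08,0,0,1],[0,0,0,-5.08,0,0,1],[0,0,0,-5.08,0,0,1]],
])

```text
clock: 0.52
tcp_pos: [0.1381, 0.5578, 0.2307]
orientation: [0.703, -0.073, 0.704, 0.072]
wrist_force: [0.4, 0.5, 1.0]
finger_gap: 0.0858
```

Call:
drive_tool([
  [[0,-2.76,1.18,0,0,0,1],[0,-2.76,1.18,0,0,0,1],[0,-2.76,1.18,0,0,0,1],[0,-2.76,1.18,0,0,0,1],[0,-2.76,1.18,0,0,0,1]],
])

```text
clock: 0.93
tcp_pos: [0.2238, 0.4333, 0.2308]
orientation: [0.703, -0.071, 0.704, 0.071]
wrist_force: [0.0, 0.5, -0.8]
finger_gap: 0.0854
```

Call:
drive_tool([
  [[0,-2.76,1.18,0,0,0,1],[0,-2.76,1.18,0,0,0,1],[0,-2.76,1.18,0,0,0,1],[0,-2.76,1.18,0,0,0,1],[0,-2.76,1.18,0,0,0,1]],
])

```text
clock: 1.35
tcp_pos: [0.3091, 0.3098, 0.231]
orientation: [0.703, -0.071, 0.704, 0.071]
wrist_force: [1.6, 1.0, 0.0]
finger_gap: 0.0853
```

Call:
drive_tool([
  [[0.5,-2.76,1.18,0,0,0,1],[0.5,-2.76,1.18,0,0,0,1],[0.5,-2.76,1.18,0,0,0,1],[0.5,-2.76,1.18,0,0,0,1],[0.5,-2.76,1.18,0,0,0,1]],
])

```text
clock: 1.77
tcp_pos: [0.3945, 0.1863, 0.2059]
orientation: [0.703, -0.071, 0.704, 0.071]
wrist_force: [1.0, 0.4, -0.0]
finger_gap: 0.0855
```

Call:
drive_tool([
  [[1.5,-2.76,1.18,0,0,0,1],[1.5,-2.76,1.18,0,0,0,1],[1.5,-2.76,1.18,0,0,0,1],[1.5,-2.76,1.18,0,0,0,1],[1.5,-2.76,1.18,0,0,0,1]],
])

```text
clock: 2.18
tcp_pos: [0.4798, 0.0628, 0.1303]
orientation: [0.703, -0.071, 0.704, 0.071]
wrist_force: [-0.1, 1.0, -0.1]
finger_gap: 0.0856
```

```bash
python3 - <<'E'
from h import *
plan([.480,.0636,.12],101.5)
for n,(a,b,c,d) in {"side":(170,320,180,380),"top":(130,290,180,390)}.items():
    im=env.read_camera(n)[:,:,::-1]; cv2.imwrite(f"pics/{n}1.png",im)
    k=4 if n=="side" else 3.75
    cv2.imwrite(f"pics/{n}1c.png",cv2.resize(im[a:b,c:d],None,fx=k,fy=k,interpolation=cv2.INTER_CUBIC))
E
```

```text
t 2.18 tcp [0.4798 0.0628 0.1303] tooly yaw 101.48 gap 0.0856 F [-0.1  1.  -0.1] q6 -0.24
rotvec deg (tool) [-0.02 -0.02 -0.02]
shift cm before rot [1.03 0.07 0.03]  after rot [1.03 0.07 0.03]
```

View pics/side1c.png

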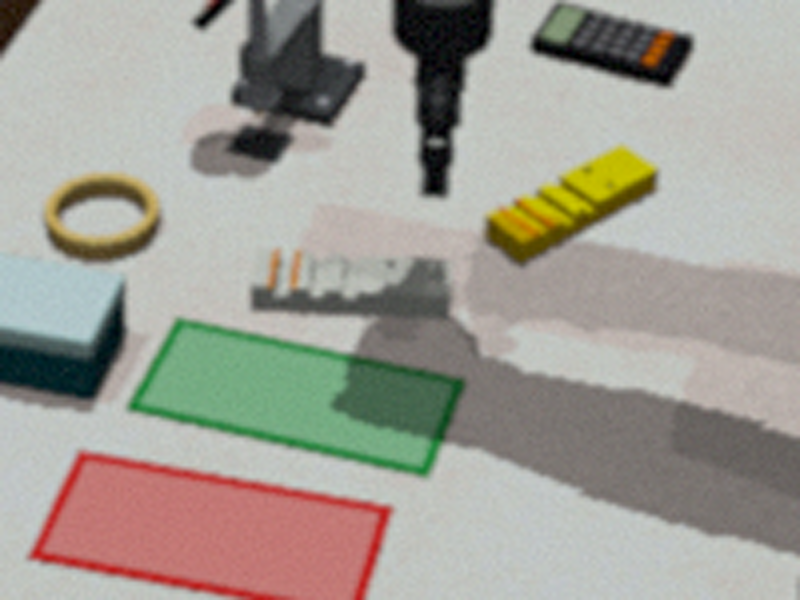

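View pics/top1c.png

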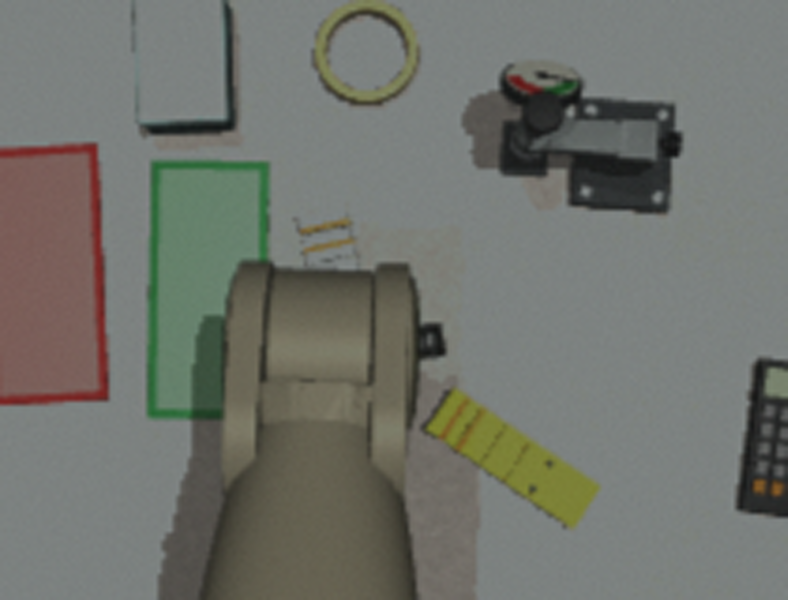

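The gripper stands over the plain end and is lined up with the plate. I'll go down.

Call:
drive_tool([
  [[2.4,0.07,0,0,0,0,1],[2.4,0,0,0,0,0,1],[2.4,0,0,0,0,0,1],[2.4,0,0,0,0,0,1],[2.4,0,0,0,0,0,1]],
])

```text
clock: 2.7
tcp_pos: [0.4788, 0.0655, 0.0105]
orientation: [0.704, -0.071, 0.704, 0.071]
wrist_force: [0.7, 0.7, -0.1]
finger_gap: 0.0857
```

Call:
drive_tool([
  [[0.3,0,0,0,0,0,1],[0.2,0,0,0,0,0,1],[0.1,0,0,0,0,0,1],[0,0,0,0,0,0,1],[0,0,0,0,0,0,1]],
])

```text
clock: 3.12
tcp_pos: [0.4806, 0.065, 0.0067]
orientation: [0.704, -0.071, 0.703, 0.071]
wrist_force: [0.1, -0.0, 0.3]
finger_gap: 0.0855
```

Call:
drive_tool([
  [[0,0,0,0,0,0,0.4],[0,0,0,0,0,0,0.4],[0,0,0,0,0,0,0.4],[0,0,0,0,0,0,0.4],[0,0,0,0,0,0,0.4]],
], squeeze=40)

```text
clock: 3.53
tcp_pos: [0.4798, 0.0648, 0.006]
orientation: [0.704, -0.071, 0.703, 0.071]
wrist_force: [-1.3, -0.7, 5.6]
finger_gap: 0.0453
```

Call:
drive_tool([
  [[0,0,0,0,0,0,0.3],[0,0,0,0,0,0,0.3],[0,0,0,0,0,0,0.3],[0,0,0,0,0,0,0.3],[0,0,0,0,0,0,0.3]],
], squeeze=60)

```text
clock: 3.95
tcp_pos: [0.4798, 0.0647, 0.0061]
orientation: [0.704, -0.071, 0.703, 0.071]
wrist_force: [-0.9, -0.6, 7.2]
finger_gap: 0.0449
```

```bash
cat > snap.py <<'E'
import sys
from h import *
def snap(tag,boxes):
    for n,(r0,r1,c0,c1) in boxes.items():
        im=env.read_camera(n)[:,:,::-1]; cv2.imwrite(f"pics/{n}{tag}.png",im)
        cv2.imwrite(f"pics/{n}{tag}c.png",cv2.resize(im[r0:r1,c0:c1],None,fx=4,fy=4,interpolation=cv2.INTER_CUBIC))
E
python3 - <<'E'
from snap import *
plan([.480,.0636,.004],101.5)
snap("2",{"side":(140,290,180,380)})
E
```

```text
t 3.95 tcp [0.4798 0.0647 0.0061] tooly yaw 101.47 gap 0.0449 F [-0.9 -0.6  7.2] q6 -0.23
rotvec deg (tool) [-0.03  0.06  0.03]
shift cm before rot [ 0.21 -0.11 -0.  ]  after rot [ 0.21 -0.11 -0.  ]
```

View pics/side2c.png

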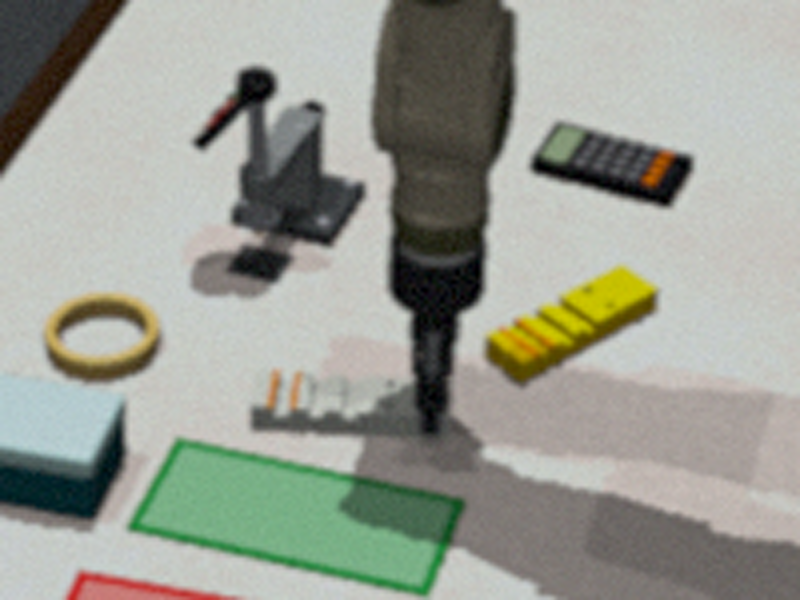

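```bash
cat >> snap.py <<'E'
def orange(n,im,r0,r1,c0,c1,z=.024,w=None):
    """two weighted orange stripe centroids -> world"""
    b=cv2.GaussianBlur(im[r0:r1,c0:c1].astype(np.float32),(0,0),.4)
    s=(b[:,:,0]-b[:,:,2]); s=np.clip(s-35,0,None) # rgb
    v,u=np.nonzero(s>0); wt=s[v,u]
    P=np.array([pix(n,c0+a,r0+q,z)[:2] for a,q in zip(u,v)])
    return P,wt,u+c0,v+r0
E
python3 - <<'E'
from snap import *
np.set_printoptions(precision=4,suppress=True)
s=env.get_state()["tcp_pos"];a=np.radians(11.5)
for n,f,box in(("top","top0",(180,205,255,280)),("top","new",(180,205,255,280)),("side","side2",(230,250,240,260))):
    im=env.read_camera("top") if f=="new" else cv2.imread(f"pics/{f}.png")[:,:,::-1]
    P,w,u,v=orange(n,im,*box)
    d=(P-s[:2])@[np.cos(a),np.sin(a)];l=(P-s[:2])@[-np.sin(a),np.cos(a)]
    m=(w@d)/w.sum(); 
    for _ in range(20):
        lo,hi=d<m,d>=m; c1=w[lo]@d[lo]/w[lo].sum();c2=w[hi]@d[hi]/w[hi].sum();m=(c1+c2)/2
    print(f,len(w),"stripes at",c1,c2,"mid",m,"lateral",w@l/w.sum(), "w",w@P/w.sum())
E
```

```text
top0 33 stripes at 0.1096071573145886 0.12762347072194355 mid 0.11861531401826608 lateral -0.001489277662378675 w [0.5969 0.087 ]
new 37 stripes at 0.10972352716956155 0.12780143918607603 mid 0.11876248317781879 lateral -0.0014090257851848067 w [0.5967 0.0871]
side2 51 stripes at 0.10951736885331974 0.12722871285602463 mid 0.11837304085467218 lateral 0.004288440737798192 w [0.5961 0.0928]
```

```bash
python3 - <<'E'
import cv2,numpy as np
a=cv2.imread("pics/top0.png")[138:194,305:370];b=cv2.imread("pics/side0.png")[150:214,215:280]
a=cv2.resize(a,None,fx=8,fy=8,interpolation=cv2.INTER_CUBIC)*1.6;b=cv2.resize(b,None,fx=8,fy=8,interpolation=cv2.INTER_CUBIC)
cv2.imwrite("pics/kt.png",np.clip(a,0,255));cv2.imwrite("pics/ks.png",b)
E
```

```text
[ WARN:0@0.046] global loadsave.cpp:1063 imwrite_ Unsupported depth image for selected encoder is fallbacked to CV_8U.
```

View pics/kt.png

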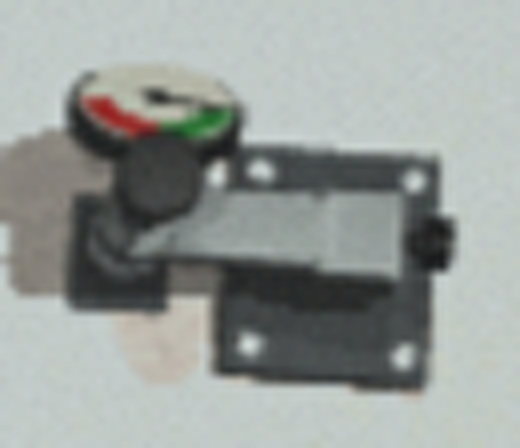

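View pics/ks.png

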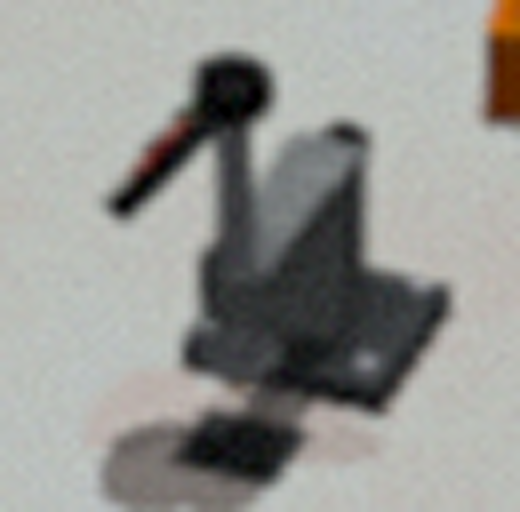

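```bash
python3 - <<'E'
from h import *
np.set_printoptions(precision=4,suppress=True)
T=lambda x,y,z:pix("top",305+(x+.5)/8-.5,138+(y+.5)/8-.5,z)[:2]
S=lambda x,y,z:pix("side",215+(x+.5)/8-.5,150+(y+.5)/8-.5,z)[:2]
print("knob",T(162,170,.196),S(234,79,.196))
B=np.array([T(*a,.016) for a in[(260,170),(413,180),(402,357),(250,345)]]);print(B)
yv=((B[0]-B[1])+(B[3]-B[2]));yv/=np.linalg.norm(yv);xv=((B[0]-B[3])+(B[1]-B[2]));xv/=np.linalg.norm(xv)
print(np.degrees(np.arctan2(-yv[0],yv[1])),np.degrees(np.arctan2(xv[1],xv[0])))
for y in(yv,np.array([-xv[1],xv[0]])):print("probe",B.mean(0)+.09*y)
print("sq",T(118,252,0),S(240,446,0))
# base corners
C=np.array([T(*a,.015) for a in[(439,157),(425,388),(215,373)]]);print(C,(C[0]+C[2])/2)
# side: check base corner predictions: right corner(448,290), front (380,408)
print("side base", S(448,290,.015),S(380,400,.015))
p=np.array([.6745,-.097])
for n in("top","side"):
  for z in(.196,.178,.048,0.): print(n,z,proj(n,[*p,z]))
E
```

```text
knob [ 0.677 -0.098] [ 0.6723 -0.088 ]
[[ 0.7089 -0.1582]
 [ 0.7031 -0.224 ]
 [ 0.6263 -0.2169]
 [ 0.6329 -0.1518]]
-5.421987790491109 -5.035223682002274
probe [ 0.6763 -0.0981]
probe [ 0.6757 -0.0981]
sq [ 0.677  -0.0973] [ 0.6753 -0.095 ]
[[ 0.713  -0.2357]
 [ 0.6128 -0.2266]
 [ 0.6212 -0.1365]] [ 0.6671 -0.1861]
side base [ 0.6135 -0.2166] [ 0.6198 -0.1259]
top 0.196 [324.4843 159.6601]
top 0.178 [323.9284 160.7315]
top 0.048 [320.372  167.5855]
top 0.0 [319.2329 169.7808]
side 0.196 [244.0034 157.956 ]
side 0.178 [244.0955 162.5323]
side 0.048 [244.7293 194.0326]
side 0.0 [244.9504 205.0172]
```

Call:
drive_tool([
  [[-0.2,0,0,0,0,0,0.3],[-0.2,0,0,0,0,0,0.3],[0,0,0,0,0,0,0.3],[0,0,0,2,0,0,0.3],[0,0,0,3,0,0,0.3]],
], squeeze=80)

```text
clock: 4.47
tcp_pos: [0.4783, 0.065, 0.0086]
orientation: [0.705, -0.039, 0.707, 0.04]
wrist_force: [-0.7, 0.9, -4.2]
finger_gap: 0.0441
```

Call:
drive_tool([
  [[0,0,0,3,0,0,0.3],[0,0,0,3,0,0,0.3],[0,0,0,3,0,0,0.3],[0,0,0,2.5,0,0,0.3],[0,0,0,0,0,0,0.3]],
])

```text
clock: 4.88
tcp_pos: [0.4783, 0.065, 0.0085]
orientation: [0.706, 0.031, 0.707, -0.031]
wrist_force: [0.5, -0.1, -5.3]
finger_gap: 0.044
```

```bash
python3 - <<'E'
from snap import *
plan([.5575,-.086,.008],85)
E
```

```text
t 4.88 tcp [0.4783 0.065  0.0085] tooly yaw 84.93 gap 0.044 F [ 0.5 -0.1 -5.3] q6 0.06
rotvec deg (tool) [-0.07 -0.12 -0.  ]
shift cm before rot [  0.03 -14.34   9.22]  after rot [  0.05 -14.35   9.2 ]
```

Call:
drive_tool([
  [[0,-2,1.3,0,0,0,0.3],[0,-2,1.3,0,0,0,0.3],[0,-2,1.3,0,0,0,0.3],[0,-2,1.3,0,0,0,0.3],[0,-2,1.3,0,0,0,0.3]],
])

```text
clock: 5.3
tcp_pos: [0.5351, -0.0411, 0.0087]
orientation: [0.706, 0.03, 0.707, -0.03]
wrist_force: [-0.1, -0.0, -4.8]
finger_gap: 0.0443
```

Call:
drive_tool([
  [[0,0,0,0,0,0,0.3],[0,0,0,0,0,0,0.3],[0,0,0,0,0,0,0.3],[0,0,0,0,0,0,0.3],[0,0,0,0,0,0,0.3]],
])

```text
clock: 5.72
tcp_pos: [0.5344, -0.0394, 0.0089]
orientation: [0.706, 0.031, 0.707, -0.03]
wrist_force: [0.2, -0.1, -5.2]
finger_gap: 0.0437
```

```bash
python3 - <<'E'
from snap import *
plan([.5575,-.086,.008],85)
snap("3",{"side":(140,290,180,380),"top":(130,280,240,390)})
E
```

```text
t 5.72 tcp [ 0.5344 -0.0394  0.0089] tooly yaw 85.07 gap 0.0437 F [ 0.2 -0.1 -5.2] q6 -0.14
rotvec deg (tool) [ 0.07 -0.08 -0.02]
shift cm before rot [ 0.09 -4.44  2.7 ]  after rot [ 0.09 -4.44  2.71]
```

View pics/side3c.png

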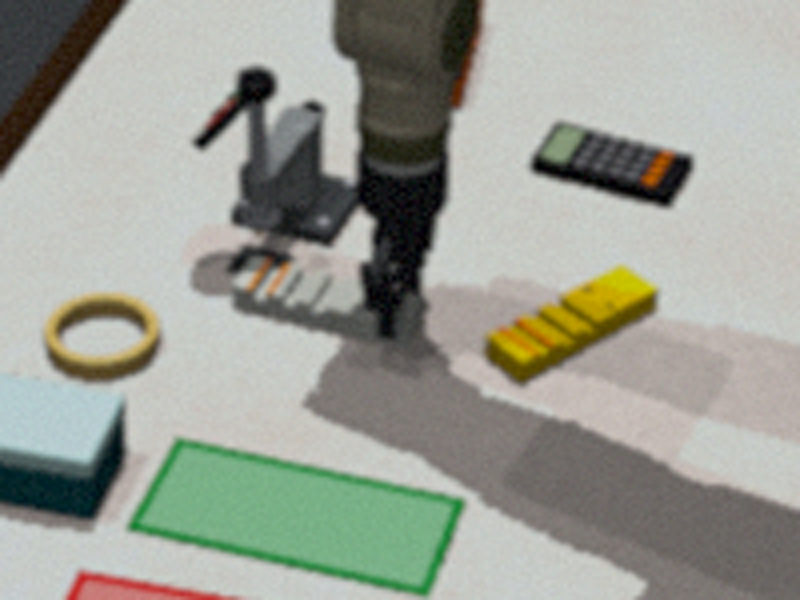

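View pics/top3c.png

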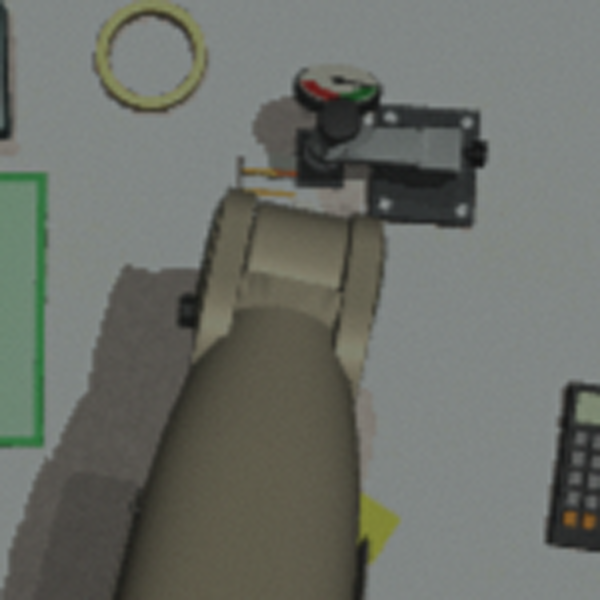

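Call:
drive_tool([
  [[0,-1,0.6,0,0,0,0.3],[0,-1,0.6,0,0,0,0.3],[0,-1,0.6,0,0,0,0.3],[0,-0.94,0.6,0,0,0,0.3],[0,-0.5,0.3,0,0,0,0.3]],
])

```text
clock: 6.23
tcp_pos: [0.56, -0.0893, 0.0095]
orientation: [0.707, 0.031, 0.706, -0.032]
wrist_force: [-0.1, -0.2, -5.0]
finger_gap: 0.0443
```

Call:
drive_tool([
  [[0,0,0,0,0,0,0.3],[0,0,0,0,0,0,0.3],[0,0,0,0,0,0,0.3],[0,0,0,0,0,0,0.3],[0,0,0,0,0,0,0.3]],
])

```text
clock: 6.65
tcp_pos: [0.5579, -0.0864, 0.0092]
orientation: [0.706, 0.031, 0.707, -0.031]
wrist_force: [0.4, 0.2, -3.3]
finger_gap: 0.0443
```

```bash
python3 - <<'E'
from snap import *
plan([.5575,-.086,.008],85)
snap("4",{"side":(150,250,190,310),"top":(130,230,260,380)})
for n in("side","top"):
    im=cv2.imread(f"pics/{n}4c.png");cv2.imwrite(f"pics/{n}4c.png",cv2.resize(im,None,fx=1.6,fy=1.45,interpolation=cv2.INTER_CUBIC)) if 0 else None
E
```

```text
t 6.65 tcp [ 0.5579 -0.0864  0.0092] tooly yaw 85.02 gap 0.0443 F [ 0.4  0.2 -3.3] q6 -0.21
rotvec deg (tool) [ 0.02 -0.03 -0.02]
shift cm before rot [ 0.12  0.04 -0.05]  after rot [ 0.12  0.04 -0.05]
```

View pics/side4c.png

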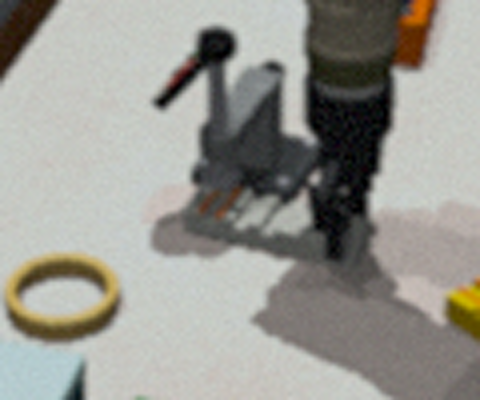

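View pics/top4c.png

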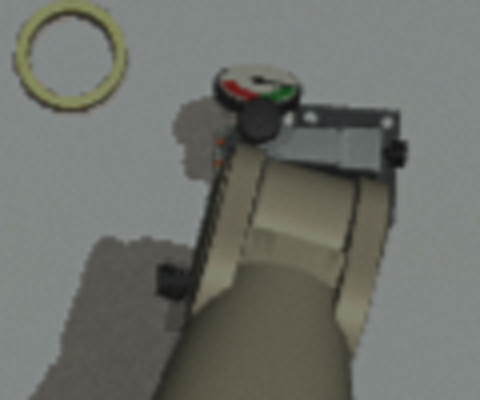

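Call:
drive_tool([
  [[0.2,0,0,0,0,0,0.3],[0.2,0,0,0,0,0,0.3],[0,0,0,0,0,0,0.3],[0,0,0,0,0,0,0.3],[0,0,0,0,0,0,0.3]],
])

```text
clock: 7.17
tcp_pos: [0.5586, -0.0867, 0.0063]
orientation: [0.707, 0.031, 0.706, -0.031]
wrist_force: [-3.5, 0.9, 5.6]
finger_gap: 0.0444
```

```bash
python3 - <<'E'
from snap import *
np.set_printoptions(precision=4,suppress=True)
plan([.5575,-.086,.005],85)
im=env.read_camera("side");cv2.imwrite("pics/side5.png",im[:,:,::-1])
cv2.imwrite("pics/side5c.png",cv2.resize(im[150:225,215:290,::-1],None,fx=8,fy=8,interpolation=cv2.INTER_CUBIC))
for e in(-.0045,0,.0045):
    q=proj("side",[.6745+e,-.092,.024]);print("probe+e at plate top -> crop px",(q-[215,150]+.5)*8)
print("foot",(proj("side",[.6745,-.092,.048])-[215,150]+.5)*8)
E
```

```text
t 7.17 tcp [ 0.5586 -0.0867  0.0063] tooly yaw 85.01 gap 0.0444 F [-3.5  0.9  5.6] q6 -0.21
rotvec deg (tool) [ 0.01  0.05 -0.  ]
shift cm before rot [ 0.13  0.06 -0.12]  after rot [ 0.13  0.06 -0.12]
probe+e at plate top -> crop px [249.0681 408.7324]
probe+e at plate top -> crop px [239.275 407.012]
probe+e at plate top -> crop px [229.4907 405.2932]
foot [238.356  362.7005]
```

View pics/side5c.png

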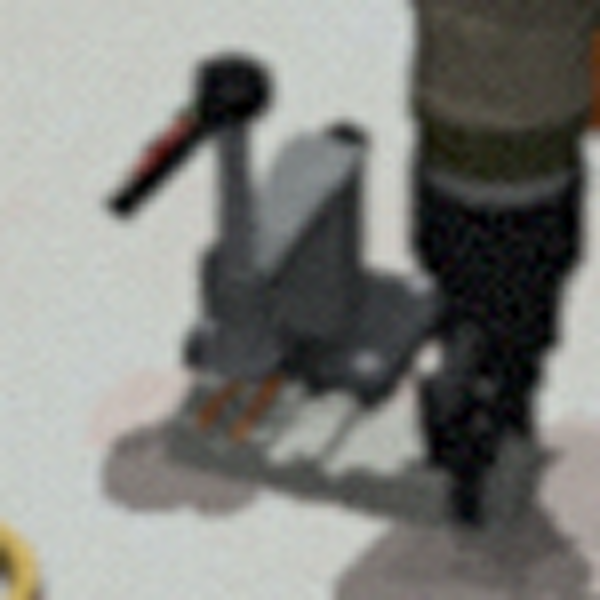

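The stripes' midline in the crop (about (237,407)) matches the projected probe (239,407), so the channel is under the probe. I'll let go of the plate.

Call:
drive_tool([
  [[-0.1,0,0,0,0,0,0.45],[0,0,0,0,0,0,0.6],[0,0,0,0,0,0,0.75],[0,0,0,0,0,0,0.9],[0,0,0,0,0,0,1]],
])

```text
clock: 7.63
tcp_pos: [0.5589, -0.0872, 0.0064]
orientation: [0.707, 0.031, 0.706, -0.031]
wrist_force: [-0.6, 0.8, 0.2]
finger_gap: 0.0842
```

Call:
drive_tool([
  [[0,0,0,0,0,0,1],[0,0,0,0,0,0,1],[0,0,0,0,0,0,1],[0,0,0,0,0,0,1],[0,0,0,0,0,0,1]],
])

```text
clock: 8.05
tcp_pos: [0.5584, -0.0869, 0.0063]
orientation: [0.706, 0.031, 0.706, -0.031]
wrist_force: [-0.1, -0.0, -0.6]
finger_gap: 0.0854
```

Call:
drive_tool([
  [[-1.5,0,0,0,0,0,1],[-2,0,0,0,0,0,1],[-2,0,-1,0,0,0,1],[-2,0,-1,0,0,0,1],[-2,0,-1,0,0,0,1]],
])

```text
clock: 8.47
tcp_pos: [0.528, -0.0842, 0.102]
orientation: [0.706, 0.031, 0.707, -0.031]
wrist_force: [0.5, -0.1, 0.1]
finger_gap: 0.0854
```

Call:
drive_tool([
  [[-3,0,-1,0,0,0,0],[-3,0,-1,0,0,0,0],[-3,0,-1,0,0,0,0],[-3,0,-1,0,0,0,0],[-3,0,-1,0,0,0,0]],
])

```text
clock: 8.88
tcp_pos: [0.4779, -0.0798, 0.2528]
orientation: [0.707, 0.031, 0.706, -0.031]
wrist_force: [0.2, 0.1, -1.2]
finger_gap: 0.0253
```

```bash
python3 - <<'E'
from snap import *
plan([.6755,-.096,.225],85)
im=env.read_camera("side");cv2.imwrite("pics/side6.png",im[:,:,::-1])
cv2.imwrite("pics/side6c.png",cv2.resize(im[150:225,215:290,::-1],None,fx=8,fy=8,interpolation=cv2.INTER_CUBIC))
im=env.read_camera("top");cv2.imwrite("pics/top6.png",im[:,:,::-1])
cv2.imwrite("pics/top6c.png",cv2.resize(im[130:230,260:380,::-1],None,fx=6,fy=6,interpolation=cv2.INTER_CUBIC))
E
```

```text
t 8.88 tcp [ 0.4779 -0.0798  0.2528] tooly yaw 84.99 gap 0.0253 F [ 0.2  0.1 -1.2] q6 -0.24
rotvec deg (tool) [-0.01  0.01 -0.  ]
shift cm before rot [ 2.79  0.11 19.83]  after rot [ 2.78  0.11 19.83]
```

View pics/side6c.png

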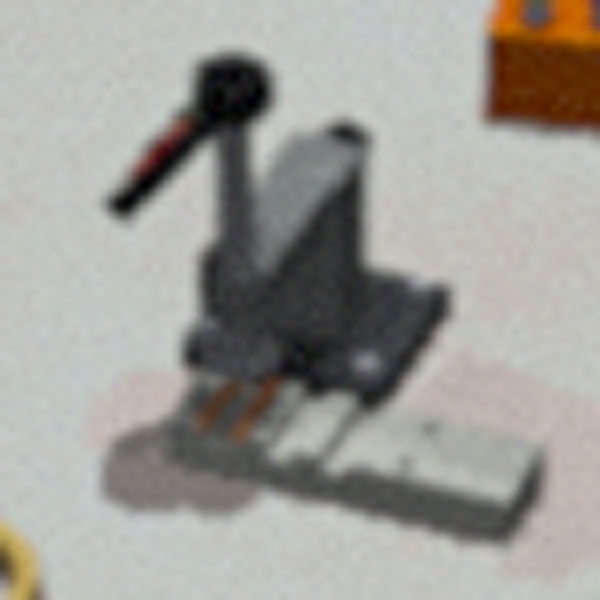

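View pics/top6c.png

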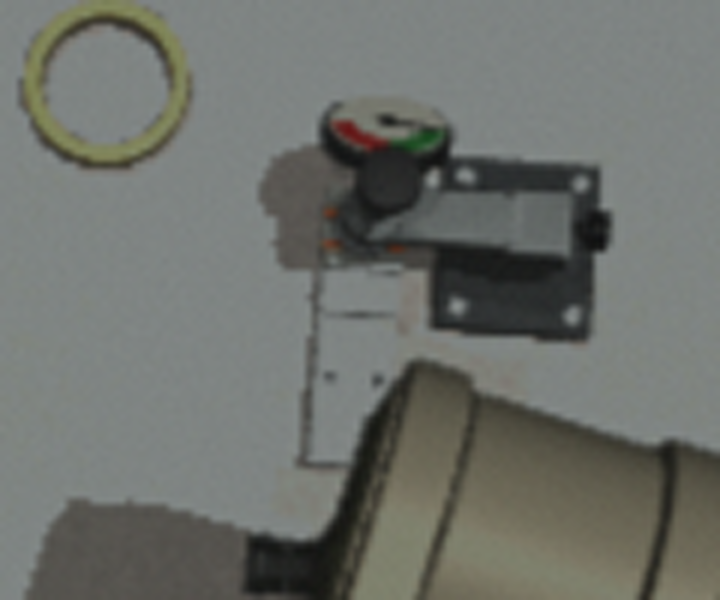

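The plate was released in place. In the top crop the channel centre (365,231) agrees with the projected probe. Next I'll go over the knob with the fingers shut.

Call:
drive_tool([
  [[0,0,3.3,0,0,0,0],[0,0,3.3,0,0,0,0],[0,0,3.3,0,0,0,0],[0,0,3.3,0,0,0,0],[0,0,3.3,0,0,0,0]],
])

```text
clock: 9.4
tcp_pos: [0.6444, -0.0944, 0.2504]
orientation: [0.706, 0.031, 0.707, -0.031]
wrist_force: [0.9, 0.0, 0.9]
finger_gap: -0.0001
```

Call:
drive_tool([
  [[0,0.1,2,0,0,0,0],[1,0,1.3,0,0,0,0],[1,0,0,0,0,0,0],[1,0,0,0,0,0,0],[1,0,0,0,0,0,0]],
])

```text
clock: 9.82
tcp_pos: [0.6749, -0.096, 0.2094]
orientation: [0.706, 0.031, 0.707, -0.031]
wrist_force: [0.1, -0.1, -0.0]
finger_gap: 0.0003
```

Call:
drive_tool([
  [[0.5,0,0,0,0,0,0],[0,0,0,0,0,0,0],[0,0,0,0,0,0,0],[0,0,0,0,0,0,0],[0,0,0,0,0,0,0]],
])

```text
clock: 10.23
tcp_pos: [0.6762, -0.0964, 0.2075]
orientation: [0.707, 0.031, 0.706, -0.031]
wrist_force: [-0.7, 0.5, 0.5]
finger_gap: -0.0
```

```bash
python3 - <<'E'
from snap import *
plan([.6755,-.096,.196],85)
im=env.read_camera("side");cv2.imwrite("pics/side7.png",im[:,:,::-1])
cv2.imwrite("pics/side7c.png",cv2.resize(im[130:225,200:310,::-1],None,fx=6,fy=6,interpolation=cv2.INTER_CUBIC))
E
```

```text
t 10.23 tcp [ 0.6762 -0.0964  0.2075] tooly yaw 84.98 gap -0.0 F [-0.7  0.5  0.5] q6 -0.17
rotvec deg (tool) [-0.02  0.11  0.02]
shift cm before rot [ 1.15  0.04 -0.08]  after rot [ 1.15  0.03 -0.07]
```

View pics/side7c.png

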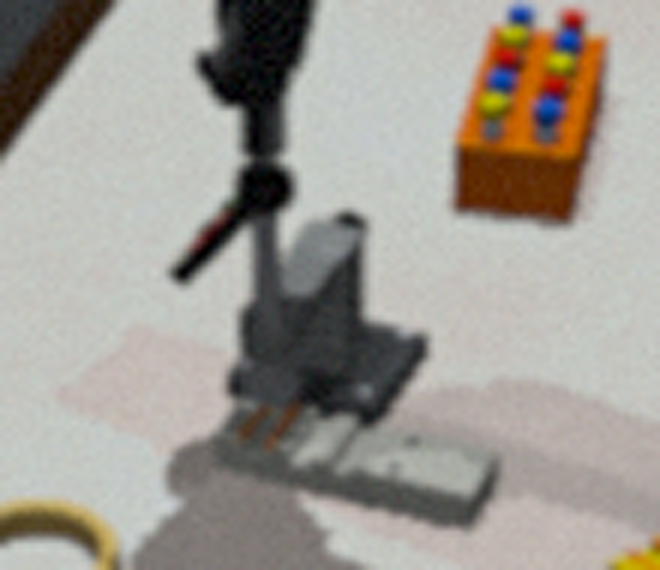

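Call:
drive_tool([
  [[0.6,0,0,0,0,0,0],[0.6,0,0,0,0,0,0],[0.6,0,0,0,0,0,0],[0.6,0,0,0,0,0,0],[0.5,0,0,0,0,0,0]],
])

```text
clock: 10.7
tcp_pos: [0.6766, -0.0965, 0.1779]
orientation: [0.707, 0.031, 0.706, -0.031]
wrist_force: [-2.3, 0.8, 9.4]
finger_gap: 0.0
```

Call:
drive_tool([
  [[0.2,0,0,0,0,0,0],[0.2,0,0,0,0,0,0],[0.2,0,0,0,0,0,0],[0.1,0,0,0,0,0,0],[0,0,0,0,0,0,0]],
])

```text
clock: 11.12
tcp_pos: [0.6767, -0.0964, 0.172]
orientation: [0.707, 0.031, 0.705, -0.031]
wrist_force: [-2.3, 0.5, 12.1]
finger_gap: 0.0003
```

Call:
drive_tool([
  [[0.2,0,0,0,0,0,0],[0.1,0,0,0,0,0,0],[0,0,0,0,0,0,0],[0,0,0,0,0,0,0],[0,0,0,0,0,0,0]],
])

```text
clock: 11.53
tcp_pos: [0.6767, -0.0964, 0.17]
orientation: [0.708, 0.031, 0.705, -0.031]
wrist_force: [-2.8, 1.3, 15.3]
finger_gap: 0.0
```

Call:
drive_tool([
  [[0,0,0,0,0,0,0],[0,0,0,0,0,0,0],[0,0,0,0,0,0,0],[0,0,0,0,0,0,0],[0,0,0,0,0,0,0]],
])

```text
clock: 11.95
tcp_pos: [0.6767, -0.0964, 0.1701]
orientation: [0.708, 0.031, 0.705, -0.031]
wrist_force: [-2.3, 0.6, 14.3]
finger_gap: 0.0001
```

```bash
python3 - <<'E'
from snap import *
plan([.6755,-.096,.196],85)
im=env.read_camera("side");cv2.imwrite("pics/side8.png",im[:,:,::-1])
cv2.imwrite("pics/side8c.png",cv2.resize(im[150:225,215:290,::-1],None,fx=8,fy=8,interpolation=cv2.INTER_CUBIC))
E
```

```text
t 11.95 tcp [ 0.6767 -0.0964  0.1701] tooly yaw 84.99 gap 0.0001 F [-2.3  0.6 14.3] q6 -0.17
rotvec deg (tool) [-0.01  0.22  0.04]
shift cm before rot [-2.59  0.03 -0.11]  after rot [-2.59  0.03 -0.12]
```

View pics/side8c.png

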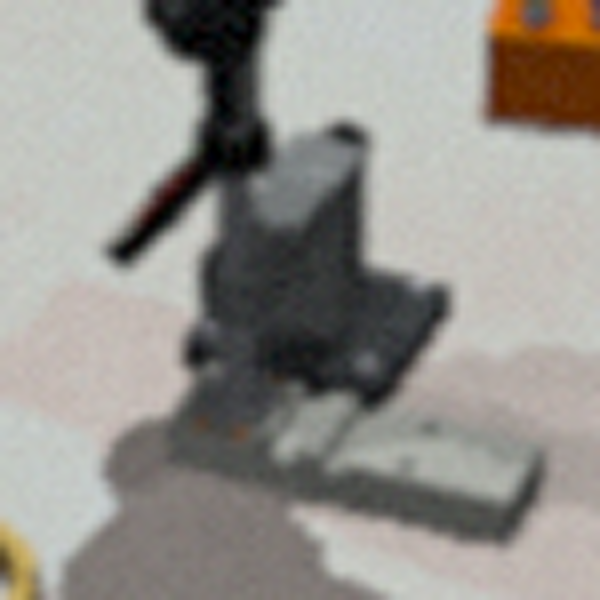

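The foot sits on the plate at about 14 N. I'll let it rise and back off to read the dial.

Call:
drive_tool([
  [[-0.4,0,0,0,0,0,0],[-0.8,0,0,0,0,0,0],[-1.2,0,0,0,0,0,0],[-1.5,0,0,0,0,0,0],[-2,0,0,0,0,0,0]],
])

```text
clock: 12.42
tcp_pos: [0.6748, -0.096, 0.2246]
orientation: [0.705, 0.031, 0.708, -0.031]
wrist_force: [1.3, -0.2, 0.7]
finger_gap: -0.0001
```

Call:
drive_tool([
  [[-2,0,0,0,0,0,0.5],[0,0,-3,0,0,0,1],[0,0,-3,0,0,0,1],[0,0,-3,0,0,0,1],[0,0,-3,0,0,0,1]],
])

```text
clock: 12.83
tcp_pos: [0.5549, -0.0855, 0.2452]
orientation: [0.706, 0.031, 0.707, -0.031]
wrist_force: [0.2, -0.2, 0.5]
finger_gap: 0.0606
```

Call:
drive_tool([
  [[0,0,-2,0,0,0,1],[0,0,-2,0,0,0,1],[0,0,-2,0,0,0,1],[0,0,-1.5,0,0,0,1],[0,0,0,0,0,0,1]],
])

```text
clock: 13.25
tcp_pos: [0.4787, -0.0785, 0.246]
orientation: [0.706, 0.031, 0.707, -0.031]
wrist_force: [-0.5, 0.4, 0.3]
finger_gap: 0.0857
```

```bash
python3 - <<'E'
from snap import *
plan([.5584,-.087,.1],85)
a=[env.read_camera("top") for _ in range(3)]
im=np.mean(a,0);cv2.imwrite("pics/top9.png",im[:,:,::-1])
c=cv2.resize(im[138:168,305:340,::-1],None,fx=16,fy=16,interpolation=cv2.INTER_CUBIC)
cv2.imwrite("pics/dial.png",np.clip(c*1.5,0,255).astype(np.uint8))
im=env.read_camera("side");cv2.imwrite("pics/side9.png",im[:,:,::-1])
cv2.imwrite("pics/side9c.png",cv2.resize(im[150:225,215:290,::-1],None,fx=8,fy=8,interpolation=cv2.INTER_CUBIC))
E
```

```text
t 13.25 tcp [ 0.4787 -0.0785  0.246 ] tooly yaw 84.98 gap 0.0857 F [-0.5  0.4  0.3] q6 -0.24
rotvec deg (tool) [-0.02 -0.15 -0.03]
shift cm before rot [14.58 -0.16  8.05]  after rot [14.6  -0.16  8.02][ WARN:0@6.165] global loadsave.cpp:1063 imwrite_ Unsupported depth image for selected encoder is fallbacked to CV_8U.
```

View pics/dial.png

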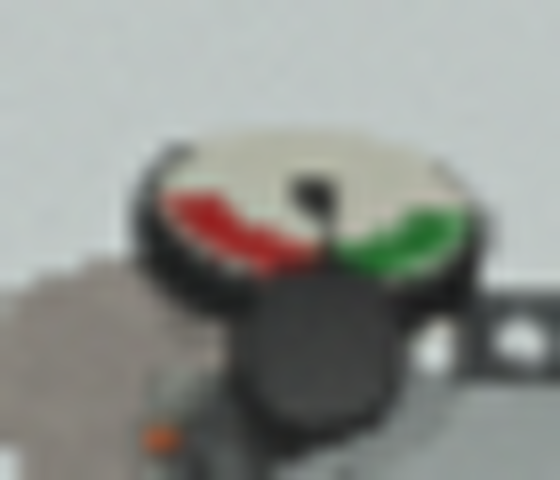

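View pics/side9c.png

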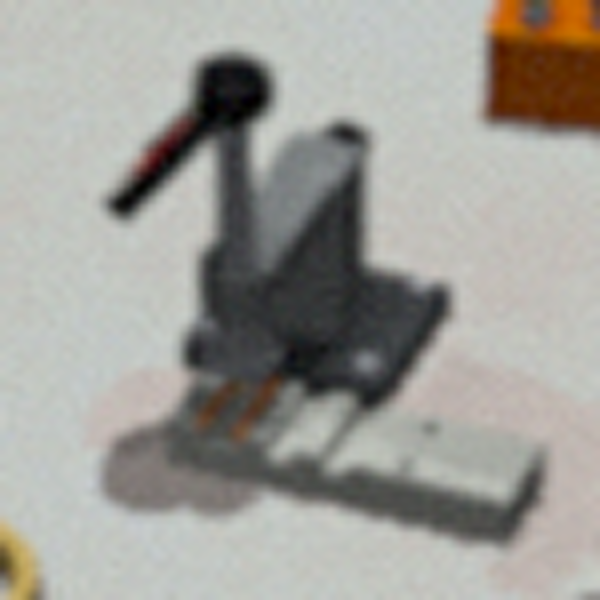

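```bash
python3 - <<'E'
from snap import *
g=np.radians(-5.2);X=np.array([np.cos(g),np.sin(g),0]);Y=np.array([-np.sin(g),np.cos(g),0]);Z=np.array([0,0,1.])
o=np.array([.6762,-.0979,0]);c=o+.036*X+.15*Z
f=lambda p:((proj("top",p)-[305,138]+.5)*16).round(0)
print("centre",f(c))
for t in(15,20,25,30,35,40,45):
    t_=np.radians(t);n=np.cos(t_)*X+np.sin(t_)*Z;U=-np.sin(t_)*X+np.cos(t_)*Z
    # viewer from +x looking -x: viewer's right = +Y (left=-Y)
    L=-Y
    ell=[f(c+.034*(np.cos(a)*U+np.sin(a)*L)) for a in np.linspace(0,6.28,9)[:-1]]
    print(t,"up",ell[0],"left",ell[2],"down",ell[4],"right",ell[6])
    print("   needle r25 at", {th:f(c+.025*(np.cos(1.35-th)*U+np.sin(1.35-th)*L)).tolist() for th in(0,1.0,1.2,1.35,1.5,1.7)})
E
```

```text
centre [314. 206.]
15 up [327. 216.] left [489. 217.] down [302. 196.] right [139. 194.]
   needle r25 at {0: [442.0, 216.0], 1.0: [368.0, 216.0], 1.2: [343.0, 214.0], 1.35: [324.0, 213.0], 1.5: [304.0, 212.0], 1.7: [278.0, 210.0]}
20 up [326. 232.] left [489. 217.] down [303. 181.] right [139. 194.]
   needle r25 at {0: [442.0, 218.0], 1.0: [367.0, 226.0], 1.2: [342.0, 226.0], 1.35: [323.0, 225.0], 1.5: [303.0, 223.0], 1.7: [277.0, 220.0]}
25 up [324. 247.] left [489. 217.] down [305. 166.] right [139. 194.]
   needle r25 at {0: [442.0, 221.0], 1.0: [366.0, 237.0], 1.2: [341.0, 237.0], 1.35: [321.0, 236.0], 1.5: [302.0, 234.0], 1.7: [276.0, 231.0]}
30 up [323. 262.] left [489. 217.] down [306. 152.] right [139. 194.]
   needle r25 at {0: [441.0, 223.0], 1.0: [365.0, 247.0], 1.2: [340.0, 248.0], 1.35: [320.0, 247.0], 1.5: [301.0, 245.0], 1.7: [275.0, 241.0]}
35 up [321. 277.] left [489. 217.] down [308. 138.] right [140. 194.]
   needle r25 at {0: [441.0, 225.0], 1.0: [364.0, 258.0], 1.2: [339.0, 258.0], 1.35: [319.0, 258.0], 1.5: [300.0, 256.0], 1.7: [274.0, 251.0]}
40 up [319. 291.] left [489. 217.] down [309. 124.] right [140. 194.]
   needle r25 at {0: [441.0, 228.0], 1.0: [362.0, 267.0], 1.2: [337.0, 269.0], 1.35: [318.0, 268.0], 1.5: [298.0, 266.0], 1.7: [273.0, 261.0]}
45 up [318. 304.] left [489. 217.] down [311. 111.] right [140. 194.]
   needle r25 at {0: [440.0, 230.0], 1.0: [361.0, 276.0], 1.2: [336.0, 278.0], 1.35: [317.0, 278.0], 1.5: [297.0, 276.0], 1.7: [272.0, 270.0]}
```

```bash
python3 - <<'E'
from snap import *
im=np.mean([env.read_camera("top") for _ in range(12)],0);np.save("dial.npy",im)
c=np.clip(im[142:158,312:338,::-1]*1.6,0,255).astype(np.uint8)
cv2.imwrite("pics/dial2.png",cv2.resize(c,None,fx=30,fy=30,interpolation=cv2.INTER_NEAREST))
old=cv2.imread("pics/top0.png")[142:158,312:338].astype(float)
cv2.imwrite("pics/dial0.png",cv2.resize(np.clip(old*1.6,0,255).astype(np.uint8),None,fx=30,fy=30,interpolation=cv2.INTER_NEAREST))
E
```

```text
(no output)
```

View pics/dial2.png

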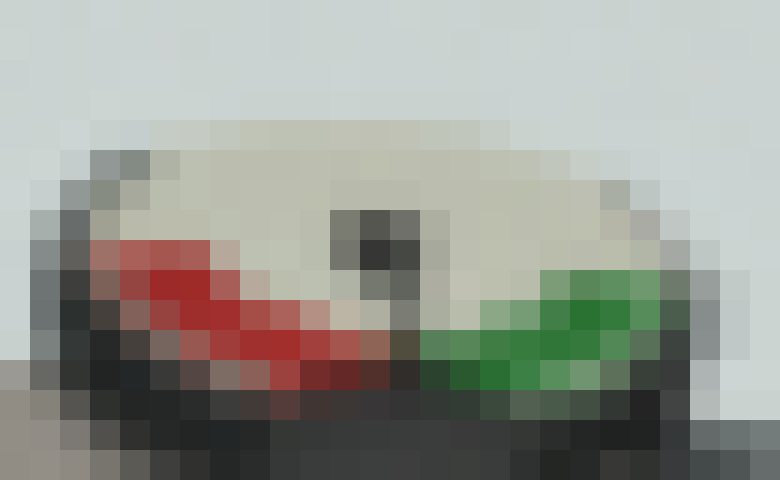

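View pics/dial0.png

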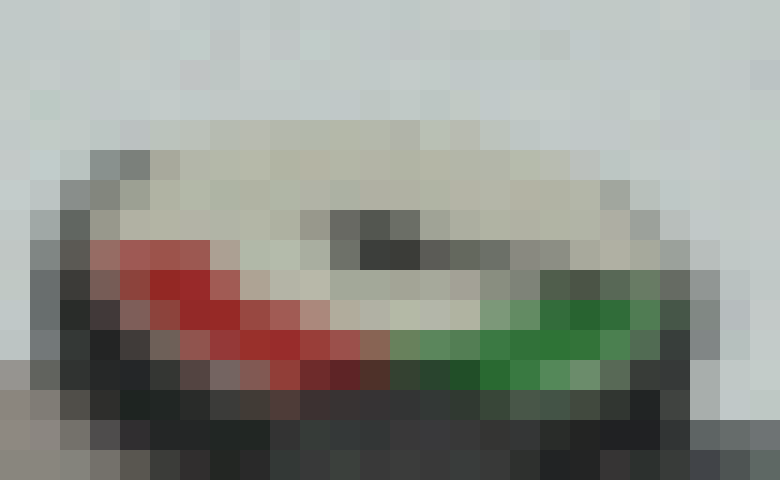

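The needle sits almost at straight up, just on the green side (about 1.29 rad by pixel geometry, ±0.1), so green is the right mat. I'll fetch the plate again.

Call:
drive_tool([
  [[1.5,-0.16,2,0,0,0,1],[2,0,2,0,0,0,1],[2.5,0,2,0,0,0,1],[2.5,0,2,0,0,0,1],[2.5,0,0,0,0,0,1]],
])

```text
clock: 14.47
tcp_pos: [0.565, -0.0886, 0.1353]
orientation: [0.708, 0.031, 0.705, -0.031]
wrist_force: [0.7, 0.1, 0.5]
finger_gap: 0.0855
```

Call:
drive_tool([
  [[2.5,0,0,0,0,0,1],[2.5,0,0,0,0,0,1],[2.5,0,0,0,0,0,1],[2,0,0,0,0,0,1],[0,0,0,0,0,0,1]],
])

```text
clock: 14.88
tcp_pos: [0.558, -0.0869, 0.037]
orientation: [0.704, 0.032, 0.709, -0.03]
wrist_force: [-0.5, -0.1, -0.3]
finger_gap: 0.0856
```

```bash
python3 - <<'E'
from snap import *
plan([.5584,-.087,.007],85)
E
```

```text
t 14.88 tcp [ 0.558  -0.0869  0.037 ] tooly yaw 84.98 gap 0.0856 F [-0.5 -0.1 -0.3] q6 -0.21
rotvec deg (tool) [-0.02 -0.43 -0.1 ]
shift cm before rot [ 3.   -0.02  0.06]  after rot [ 3.   -0.01  0.04]
```

Call:
drive_tool([
  [[1.5,0,0,0,0,0,1],[1,0,0,0,0,0,1],[0.5,0,0,0,0,0,1],[0,0,0,0,0,0,0.6],[0,0,0,0,0,0,0.4]],
], squeeze=80)

```text
clock: 15.3
tcp_pos: [0.5615, -0.0879, 0.0118]
orientation: [0.707, 0.031, 0.706, -0.031]
wrist_force: [0.5, 0.1, 0.4]
finger_gap: 0.0637
```

Call:
drive_tool([
  [[0,0,0,0,0,0,0.3],[0,0,0,0,0,0,0.3],[0,0,0,0,0,0,0.3],[0,0,0,0,0,0,0.3],[0,0,0,0,0,0,0.3]],
])

```text
clock: 15.72
tcp_pos: [0.5622, -0.0881, 0.0129]
orientation: [0.707, 0.031, 0.706, -0.031]
wrist_force: [-1.2, -0.1, 4.7]
finger_gap: 0.0435
```

Call:
drive_tool([
  [[-0.2,0,0,0,0,0,0.3],[-0.1,0,0,0,0,0,0.3],[0,0,-0.5,0,0,0,0.3],[0,0,-1,0,0,0,0.3],[0,0,-1.5,0,0,0,0.3]],
])

```text
clock: 16.13
tcp_pos: [0.5318, -0.0853, 0.014]
orientation: [0.707, 0.031, 0.706, -0.031]
wrist_force: [0.9, -0.3, -3.1]
finger_gap: 0.0437
```

Call:
drive_tool([
  [[0,0,-2,0,0,0,0.3],[0,0,-2,0,0,0,0.3],[0,0.5,-2,0,0,0,0.3],[-0.5,1.5,-1,0,0,0,0.3],[-1,2,0,0,0,0,0.3]],
])

```text
clock: 16.55
tcp_pos: [0.4595, -0.0388, 0.0274]
orientation: [0.704, 0.032, 0.709, -0.032]
wrist_force: [0.8, -1.2, -5.3]
finger_gap: 0.0432
```

```bash
python3 - <<'E'
from snap import *
plan([.4875,.200,.045],88.5)
snap("10",{"side":(140,290,180,380)})
E
```

```text
t 16.55 tcp [ 0.4595 -0.0388  0.0274] tooly yaw 84.83 gap 0.0432 F [ 0.8 -1.2 -5.3] q6 -0.17
rotvec deg (tool) [-3.67 -0.45 -0.03]
shift cm before rot [-1.76 24.04  0.62]  after rot [-1.76 23.95  2.17]
```

View pics/side10c.png

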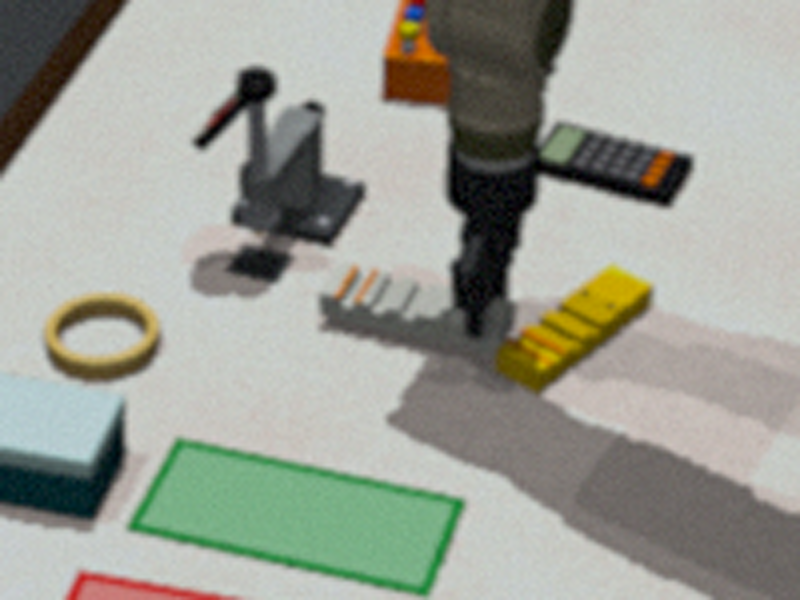

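The plate is out from under the gauge. Its plain end passed very near the yellow dummy, so I'll lift straight up before carrying on.

Call:
drive_tool([
  [[-1.5,0,0.5,-1.67,0,0,0.3],[-1.5,0,0.5,-2,0,0,0.3],[-0.5,1,0.3,0,0,0,0.3],[0,2,0.3,0,0,0,0.3],[0,2,0.3,0,0,0,0.3]],
])

```text
clock: 17.02
tcp_pos: [0.4852, 0.0104, 0.0642]
orientation: [0.707, 0.009, 0.707, -0.009]
wrist_force: [-0.2, -0.3, -4.1]
finger_gap: 0.0437
```

Call:
drive_tool([
  [[0,2.5,0.3,0,0,0,0.3],[0,2.5,0.3,0,0,0,0.3],[0,2.5,0,0,0,0,0.3],[0,2.5,0,0,0,0,0.3],[0,2.5,0,0,0,0,0.3]],
])

```text
clock: 17.43
tcp_pos: [0.4929, 0.1363, 0.0634]
orientation: [0.706, 0.009, 0.708, -0.008]
wrist_force: [-0.4, -0.2, -4.9]
finger_gap: 0.0435
```

Call:
drive_tool([
  [[0,2,0,0,0,0,0.3],[0,2,0,0,0,0,0.3],[0,1.5,0,0,0,0,0.3],[0,0.8,0,0,0,0,0.3],[0,0,0,0,0,0,0.3]],
])

```text
clock: 17.85
tcp_pos: [0.4948, 0.1993, 0.0635]
orientation: [0.707, 0.008, 0.708, -0.007]
wrist_force: [1.1, 0.2, -4.0]
finger_gap: 0.0436
```

```bash
python3 - <<'E'
from snap import *
plan([.491,.200,.013],88.5)
snap("11",{"side":(140,290,180,380),"top":(150,290,160,360)})
c=lambda x,y:pix("side",*sc(x,y),0)[:2]
print(np.mean([c(*a) for a in[(260,438),(543,498),(505,592),(212,527)]],0))
E
```

```text
t 17.85 tcp [0.4948 0.1993 0.0635] tooly yaw 88.78 gap 0.0436 F [ 1.1  0.2 -4. ] q6 0.25
rotvec deg (tool) [ 0.28 -0.08 -0.02]
shift cm before rot [ 5.05  0.06 -0.37]  after rot [ 5.05  0.06 -0.38]
[0.55025662 0.20057647]
```

View pics/side11c.png

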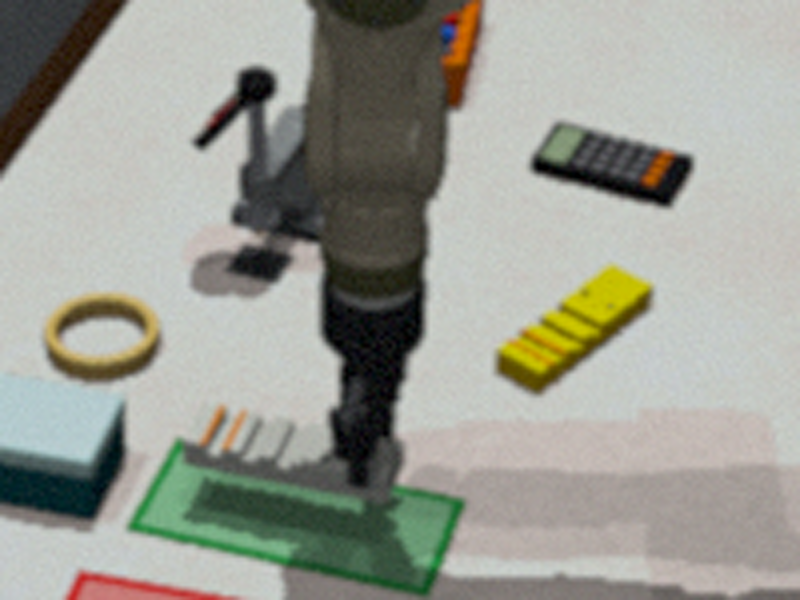

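View pics/top11c.png

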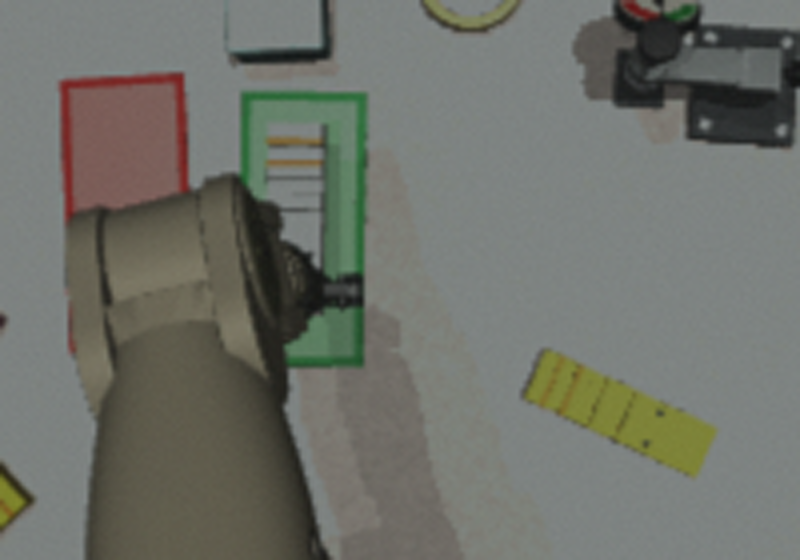

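Call:
drive_tool([
  [[1.2,0,-0.3,0,0,0,0.3],[1.2,0,0,0,0,0,0.3],[1.2,0,0,0,0,0,0.3],[0.8,0,0,0,0,0,0.3],[0.4,0,0,0,0,0,0.3]],
])

```text
clock: 18.37
tcp_pos: [0.4917, 0.1965, 0.015]
orientation: [0.706, 0.009, 0.708, -0.009]
wrist_force: [-0.9, -0.9, -4.1]
finger_gap: 0.0435
```

Call:
drive_tool([
  [[0.1,0,0,0,0,0,0.3],[0.1,0,0,0,0,0,0.3],[0,0,0,0,0,0,0.3],[0,0,0,0,0,0,0.3],[0,0,0,0,0,0,0.3]],
])

```text
clock: 18.78
tcp_pos: [0.4934, 0.1978, 0.0149]
orientation: [0.708, 0.008, 0.707, -0.008]
wrist_force: [0.7, 0.2, -4.5]
finger_gap: 0.0436
```

Call:
drive_tool([
  [[0.1,0,0,0,0,0,0.3],[0.1,0,0,0,0,0,0.3],[0.1,0,0,0,0,0,0.3],[0,0,0,0,0,0,0.3],[0,0,0,0,0,0,0.3]],
])

```text
clock: 19.2
tcp_pos: [0.4932, 0.1978, 0.0128]
orientation: [0.708, 0.008, 0.707, -0.008]
wrist_force: [-4.6, -1.0, 8.8]
finger_gap: 0.0434
```

The plate is touching down (upward force on the wrist). I'll release and withdraw.

Call:
drive_tool([
  [[-0.1,0,0,0,0,0,0.45],[0,0,0,0,0,0,0.6],[0,0,0,0,0,0,0.8],[0,0,0,0,0,0,1],[0,0,0,0,0,0,1]],
])

```text
clock: 19.62
tcp_pos: [0.4931, 0.1978, 0.0124]
orientation: [0.707, 0.008, 0.707, -0.008]
wrist_force: [0.3, 0.2, -1.1]
finger_gap: 0.084
```

Call:
drive_tool([
  [[0,0,0,0,0,0,1],[-1.5,0,0,0,0,0,1],[-2.5,0,0,0,0,0,1],[-3,0,0,0,0,0,1],[-3,0,0,0,0,0,1]],
])

```text
clock: 20.03
tcp_pos: [0.492, 0.1975, 0.1128]
orientation: [0.706, 0.008, 0.708, -0.008]
wrist_force: [0.5, -0.0, 0.1]
finger_gap: 0.0855
```

Call:
drive_tool([
  [[-3,0,-1,0,0,0,1],[-2,0,-2,0,0,0,1],[-1,0,-2,0,0,0,1],[0,0,-2,0,0,0,1],[0,0,0,0,0,0,1]],
])

```text
clock: 20.45
tcp_pos: [0.4197, 0.1994, 0.1732]
orientation: [0.707, 0.008, 0.707, -0.008]
wrist_force: [-0.1, 0.5, 0.1]
finger_gap: 0.0854
```

```bash
python3 - <<'E'
from snap import *
plan([.491,.200,.013],88.5)
snap("12",{"side":(140,290,180,380),"top":(130,270,180,380)})
E
```

```text
t 20.45 tcp [0.4197 0.1994 0.1732] tooly yaw 88.73 gap 0.0854 F [-0.1  0.5  0.1] q6 0.29
rotvec deg (tool) [ 0.23 -0.05 -0.01]
shift cm before rot [16.01  0.22  7.14]  after rot [16.02  0.25  7.13]
```

View pics/side12c.png

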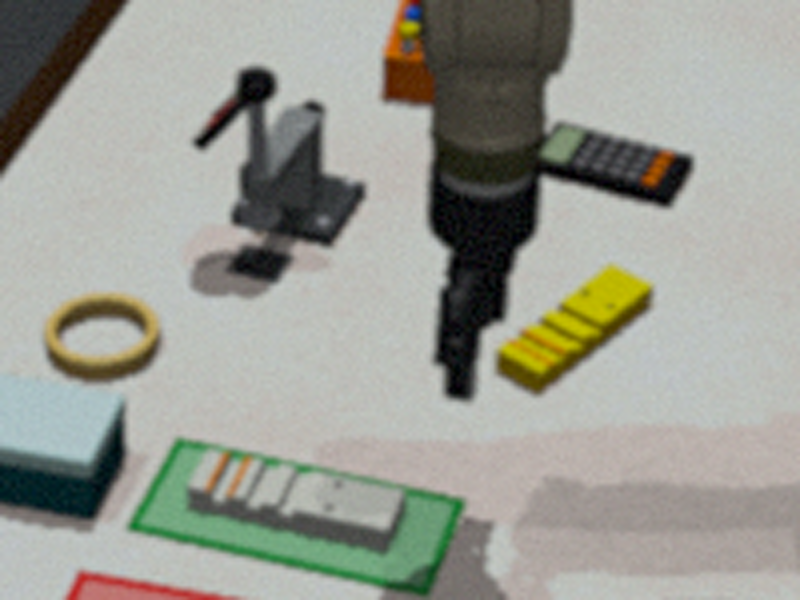

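View pics/top12c.png

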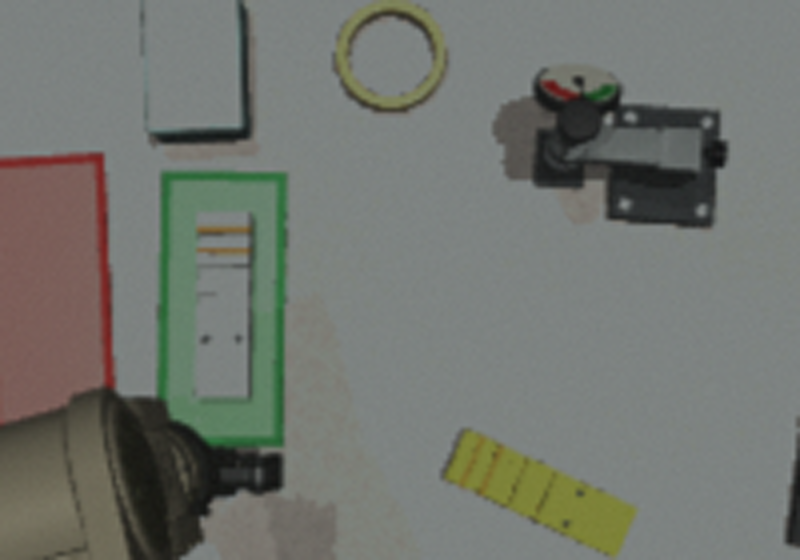

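The plate lies flat inside the green mat: top crop about (223,305), with the mat centre at about (223,308). The head is up and the gripper is clear of everything.

```bash
python3 -c "
from workcell import env
print(env.hand_in())"
```

```text
the job is handed in; nothing more can be done
None
```

I measured the marked channel and laid the plate on the green mat, then handed the job in at about 20.5 s; it reports no verdict.

- **Positioning:** I gripped the plain end, brought the plate under the gauge held a few millimetres off the bench, and let go. Both cameras put the channel within about 1 mm of the probe.
- **Pressing:** I pressed the knob with the fingers shut to about 14–15 N for roughly 0.8 s, with the foot seated, then let the head rise.
- **Reading:** The needle stands almost straight up, slightly on the green side. I estimate 1.29 rad, give or take 0.1. That is close to the border, but I see no sign it is past 1.5 rad, where only red would count, so I chose green.
- **Last pictures:** The plate lies flat and roughly centred inside the green mat, the head is up, and the gripper touches nothing.
- **What went wrong:** While pulling the plate back out, I nudged the nearby yellow look-alike plate. It turned by about 8 degrees, its end shifted by about 1 cm, and I did not put it back. It is not one of the four things checked for movement. The tip box, tape roll, calculator and tube rack showed no visible movement, though the rack was partly hidden in the last picture.

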